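# Load the reagent tray into the sampler bay

### The job

Slide the blue reagent tray, with its two bottles, into the white bench sampler: bring it level to the open front of the bay, run its side edges in under the two grey lips, push it fully home against the back stop and let go of it there. Both bottles must stay standing in their pockets all the way, and the other things on the bench stay where they are. Either end of the tray may go in first.

Things in the scene. Friction and masses are not known exactly. Their poses are not given: they have to be found in the camera images.
- tray: Loose blue tray, plate 180 (x) x 110 (y) x 6 mm, about 0.22 kg empty, alike end for end. Origin: centre of its underside; x lengthwise, z up. At x = +58 and -58 mm a square pocket, 54 mm inside, walls up to z = 22 mm, holds a bottle; the outer 24 mm along each long edge is bare plate. An orange grip block stands upright in the middle.
- tray_grip (a point): Centre of the orange grip block, 82 mm above the tray's underside. Block: 46 mm along tray x, 16 mm thick along tray y, 32 mm high, on an 8 mm thick stem; pinch it from above across the 16 mm. Along x the bottles begin 34 mm (amber) and 37 mm (dye) from it; their tops are 102 and 90 mm above the tray's underside. Axes as the tray.
- amber_bottle: Brown bottle with a black cap, 48 mm in diameter, 96 mm high, 0.07 kg, loose in the tray's pocket at tray x = +58 mm. Origin: centre of its base; z up.
- dye_bottle: White bottle with a yellow cap, 42 mm in diameter, 84 mm high, 0.07 kg, loose in the tray's pocket at tray x = -58 mm. Origin: centre of its base; z up.
- bay: White sampler with tray bay, fixed, 240 x 156 mm, 100 mm high at the back. Origin: on the bench under the tray's final centre; x points into the bay (sliding direction), open front at -x, z up. Floor 20 mm above the bench from x = -100 mm to the back stop at x = +90 mm (front of the 100 mm high housing).
- bay_home (a point): Point on the bay's floor (20 mm above the bench) where the tray's origin lies when fully home. Axes as the bay. From 30 mm before it to the back stop run grey side channels: side walls at y = +-58 mm, slot 10 mm high, lips reach inward to y = +-47 mm, lip tops 16 mm above the floor; open above between the lips.
- bay_mouth (a point): Point on the bay's floor at the front end of the straight channels, 30 mm before bay_home (tray origin 120 mm before bay_home when its leading end is here). Axes as the bay. In front of it side guides flare from y = +-58 to +-72 mm over 65 mm, and the lips' front 21 mm bend up as a lead-in, to 25 mm above the floor.
- tip_box_blue: Bystander: translucent blue box of pipette tips, 90 x 124 x 99 mm. Origin: centre of its underside.
- bench_timer: Bystander: small white timer, 66 x 66 x 19 mm. Origin: centre of its underside.
- kit_box: Bystander: small white carton, 66 x 90 x 45 mm. Origin: centre of its underside.

How it is judged:
By the outcome, as a careful person would: the job done as asked, in the order asked, and still so for the second after the job is handed in, with the robot touching nothing.
It also fails if it takes over 48 s, if anything falls off the work surface, if the arm or the gripper's body presses on something with over 40 N, if the wrist force passes 120 N, or if a joint passes its speed limit or range.

### The arm

A 6-joint arm with a two-finger parallel gripper is mounted at the origin on a cart in front of the work surface, level with it; the furniture and walls round the work are solid. World frame = base frame: x ahead of the robot, y to its left, z up, the work surface at z = 0. Lengths are in m, angles in degrees, forces in N, time in s.
With the tool pointing down it reaches from about 0.3 to 0.75 m from the base axis. Payload 8.5 kg.
Tool frame: the origin (TCP) lies at the very end of the fingers, on their centre line; the grasp point (between the pads) lies 19 mm behind it (grip_depth is the distance from the TCP to the grasp point, in m); z points along the fingers, y is the direction in which the jaws open and shut (so a half turn about z gives the same grasp; the last joint's range is limited). The gripper opens to 85 mm and grips with 20 to 120 N. Pads are 22 mm wide; open, the fingers measure 114 mm over their backs; the gripper's body (76 mm by 85 mm) begins 54 mm behind the grasp point. The pads swing forward as they close: fully open they stand 13 mm farther back than shut.
Start: joints at [52.466, 21.807, 74.336, -0, 83.858, -12.336], TCP at [0.234, 0.498, 0.196] pointing down, gripper open.
Joint ranges: [-178.18, 178.18], [-50.72, 133.34], [12.68, 142.11], [-81.47, 261.47], [9.98, 163.14], [-165.26, 165.26]. Speed limits (degrees/s): [136.94, 136.94, 180, 180, 180, 180].

### API

Orientations are given as a 3x3 rotation matrix whose columns are the frame's x, y, z axes.
In Python, from rig import observe, get_image, close_job, silhouettes, grip_depth gives the robot as it stands. The module is installed in compiled form; this text tells all that it offers.
- The arm moves only by the shell command python3 -m crank 'ROWS' [FORCE]. ROWS is a JSON object of lists of equal length, an entry for each row: "slide": the shift along the tool's x, y, z in m, a list of three; "roll": the turn about the tool's z in rad; "grip": the finger opening in m, from 0 to 0.0854. A call has exactly 8 rows; each row is the pose to reach, as a shift and turn from the pose commanded when the call began, along the tool's axes at that moment; what a row does not reach only later rows make up. A row lasts 1/10 s, in which the tool goes at most 50 mm and 8.59 degrees, less where a joint would pass 70% of its speed; a pose out of reach is approached as far as the arm can. A call with a gripper value outside its range is refused whole. The fingers move at their own pace and stop on an object; FORCE is the grip in N (left out, the last holds). Time passes only in rows, so rows that repeat a pose let the fingers close, or fill a call up. It gives the time, the measured TCP pose, the force and the opening at its end, in the units of the state.
- observe(): the state, without advancing time (a new reading comes with each control period).
- get_image(name): name is "side" or "top"; returns a dict with "frame" (480x640x3 uint8, red, green, blue), "fx", "fy", "cx", "cy" (pixels), "xyz" and "rotation" of the camera in the world. Camera axes: x right, y down, z forward; pixel columns grow to the right and rows downward; lengths in m; the calibration is good to about 2 mm. A picture is of the moment at which its call begins. There is no depth.
- close_job(): hands the job in, once; it reports no verdict.
Trained networks look in a picture, given as the dict that the camera call returned (one of the last four; its "shot" number tells which), for a name from the list of things; names that differ only in an ending like _2 or _b are one class to them, and where a whole thing is asked for, a point or a joint stands for the part that bears it (a point fixed in the world has none). Each returns a list of dicts, best first, with "confidence" (0 to 1); they miss things now and then, are a little off and sometimes report something else, mostly with a low value. They report only what shows in the picture. A call takes as long as a camera call.
- silhouettes(target, picture): "pixels" (480x640 bool, what is visible of it) and "box" ([centre column, centre row, width, height] in pixels, round what is visible of it).
The state is a dict: "time_s": time; "q": joint angles; "qvel": joint speeds; "joint_efforts": joint torques, N m; "position": TCP position; "tool_rot": TCP orientation; "ft_force": force on the tool from outside, world axes, zero at the start; "wrist_torque": the same for the moment, N m; "grip_width": finger opening in m.
Only numpy, scipy, OpenCV 4.12 (cv2) and the standard library are available. Lean on these libraries where they do the work, as an engineer would, in place of code of your own. Each camera call takes 0.05 s, during which the arm holds its last target.

## Working session

There is one attempt and no reset: what is moved stays moved. The work goes in short steps, Python scripts to look and compute and a shell command to move; the robot and the scene stay as the last step left them, time stands still between calls to the robot, and variables do not carry over. Pictures are saved under pics/ and viewed, and the job is handed in when it is done.

```bash
mkdir -p pics
python3 - <<'E'
from rig import *
import cv2
print(observe(), grip_depth)
for n in ("side","top"):
    p=get_image(n); cv2.imwrite(f"pics/{n}0.png",p["frame"][:,:,::-1])
    print(n,p["fx"],p["fy"],p["cx"],p["cy"],p["xyz"],p["rotation"],p["shot"])
E
```

```text
{'time_s': 0.0, 'q': array([ 5.24675002e+01,  2.18417193e+01,  7.43860199e+01,  5.89376772e-04,
        8.38583868e+01, -1.23352238e+01]), 'qvel': array([ 0.06148721, -0.0459922 ,  0.03456598, -0.01194521,  0.10502841,
       -0.00435386]), 'joint_efforts': array([-1.68113333e-03, -4.48455441e+01, -2.31278479e+01, -1.77412585e-04,
        4.74983157e-03, -2.18124228e-06]), 'position': array([0.23392975, 0.49738263, 0.19549754]), 'tool_rot': array([[-9.04846670e-01,  4.25736598e-01, -9.23866185e-04],
       [ 4.25737471e-01,  9.04845953e-01, -1.18580468e-03],
       [ 3.31116128e-04, -1.46629587e-03, -9.99998870e-01]]), 'ft_force': array([-0.64773068,  0.02983537, -0.39966903]), 'wrist_torque': array([-0.01963937, -0.01752101, -0.024391  ]), 'grip_width': 0.085290464785617} 0.0187
side 562.2036924543994 562.2036924543994 327.30467968210127 233.8946775275579 [ 0.33403253 -1.39496239  0.69695181] [[ 0.98678465 -0.05904302  0.15089726]
 [-0.16189518 -0.39823243  0.90288476]
 [ 0.00678314 -0.91538235 -0.40252843]] 1
top 576.4209929064244 576.4209929064244 317.4775156072334 228.80510571852327 [ 0.48341588 -0.02960199  1.59841285] [[ 0.01786428 -0.9987933   0.04574727]
 [-0.99975449 -0.01844392 -0.01227972]
 [ 0.01310866 -0.04551667 -0.99887757]] 2
```

View pics/side0.png

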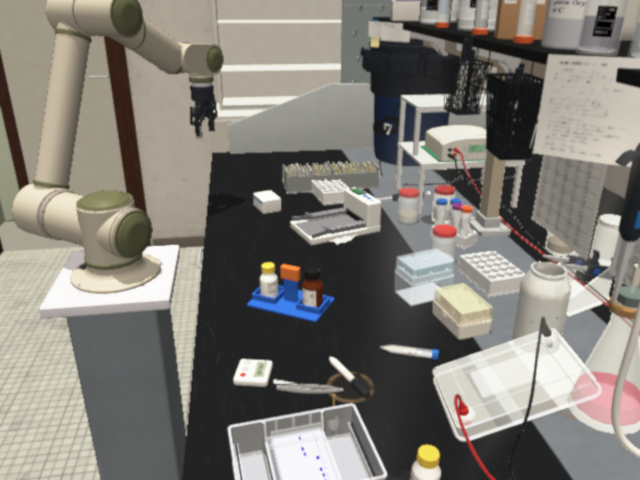

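View pics/top0.png

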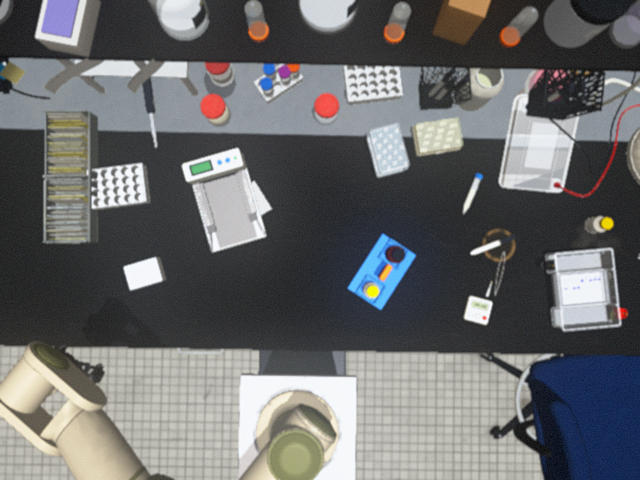

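The side view shows the tray around (290,300), the sampler at (340,215) and the timer at (253,372). In the top view the tray is at (381,272), with its amber end up and to the right. The sampler is at (226,200) with its open front facing down the picture, towards the robot, and the kit box is at (143,274). Next I'll take zoomed crops and silhouettes.

```bash
cat > h.py <<'E'
import numpy as np, cv2
from rig import *
def P(p): 
    K=np.array([[p["fx"],0,p["cx"]],[0,p["fy"],p["cy"]],[0,0,1]]); R=np.array(p["rotation"]); return K,R,np.array(p["xyz"])
def proj(p,X):
    K,R,c=P(p); Y=(np.atleast_2d(X)-c)@R; return np.c_[K[0,0]*Y[:,0]/Y[:,2]+K[0,2],K[1,1]*Y[:,1]/Y[:,2]+K[1,2]]
def ray(p,uv):
    K,R,c=P(p); d=R@np.array([(uv[0]-K[0,2])/K[0,0],(uv[1]-K[1,2])/K[1,1],1]); return c,d/np.linalg.norm(d)
def atz(p,uv,z):
    c,d=ray(p,uv); return c+d*(z-c[2])/d[2]
def tri(ps,uvs):
    A=np.zeros((3,3));b=np.zeros(3)
    for p,uv in zip(ps,uvs):
        c,d=ray(p,uv);M=np.eye(3)-np.outer(d,d);A+=M;b+=M@c
    return np.linalg.solve(A,b)
def crop(p,x,y,w,h,s,name):
    cv2.imwrite(f"pics/{name}.png",cv2.resize(p["frame"][y:y+h,x:x+w,::-1],None,fx=s,fy=s,interpolation=cv2.INTER_CUBIC))
E
python3 - <<'E'
from h import *
import pickle
t=get_image("top"); s=get_image("side")
crop(t,165,135,130,130,5,"t_bay");crop(t,330,220,110,100,6,"t_tray")
crop(s,270,170,130,90,6,"s_bay");crop(s,235,245,110,90,7,"s_tray")
D={"t":t,"s":s}
for n in ["tray","tray_grip","amber_bottle","dye_bottle","bay"]:
    for k,p in (("t",t),("s",s)):
        r=silhouettes(n,p)
        for q in r[:2]: print(n,k,round(q["confidence"],2),np.round(q["box"],1),q["pixels"].sum())
        if r: D[n,k]=r[0]["pixels"]
pickle.dump(D,open("d.pkl","wb"))
E
```

```text
tray t 0.57 [381.  271.   68.4  76.4] 2152
tray s 0.91 [291.9 293.8  86.4  55.2] 2032
tray_grip s 0.91 [294.  293.2  88.3  59.1] 1894
tray_grip s 0.73 [266.9 201.   28.9  21. ] 494
amber_bottle t 0.79 [395.3 252.5  18.2  19.4] 310
amber_bottle s 0.67 [311.  287.2  23.6  43.6] 731
dye_bottle t 0.54 [370.8 288.6  18.6  13.6] 193
bay t 0.63 [224.9 199.9  85.8 102.5] 5450
bay t 0.62 [372.  289.1  19.2  12.1] 203
bay s 0.87 [335.2 214.7  90.8  59.7] 3036
```

View pics/t_bay.png

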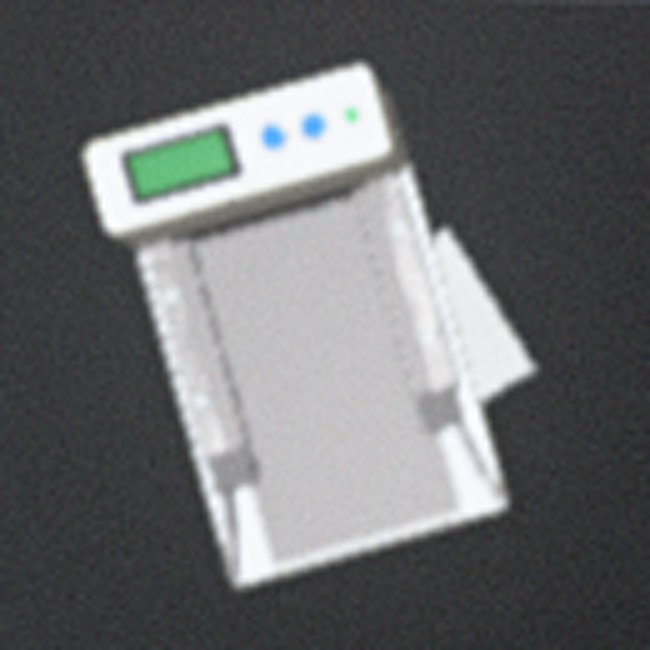

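View pics/t_tray.png

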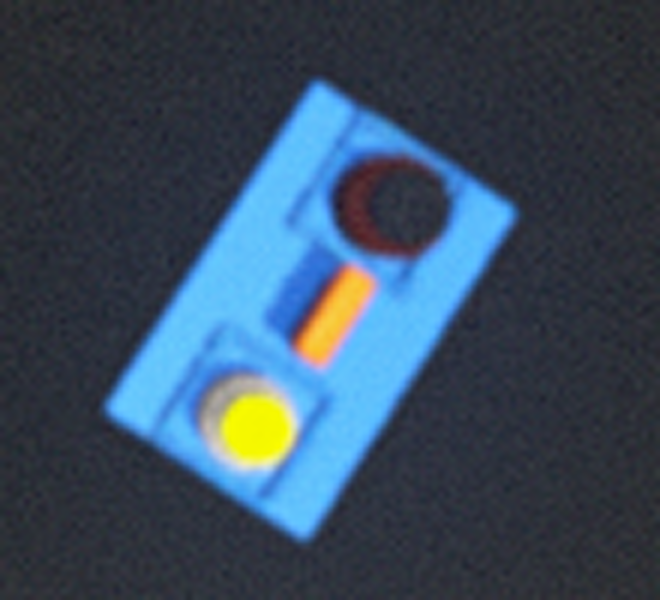

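View pics/s_bay.png

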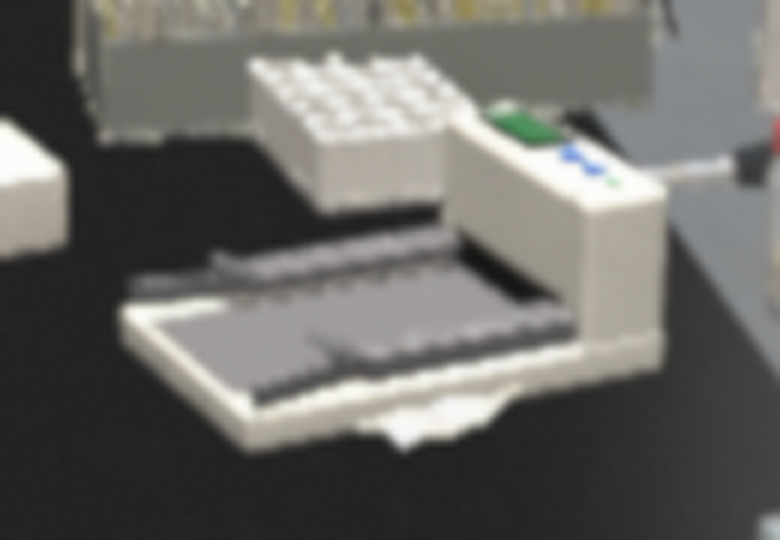

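View pics/s_tray.png

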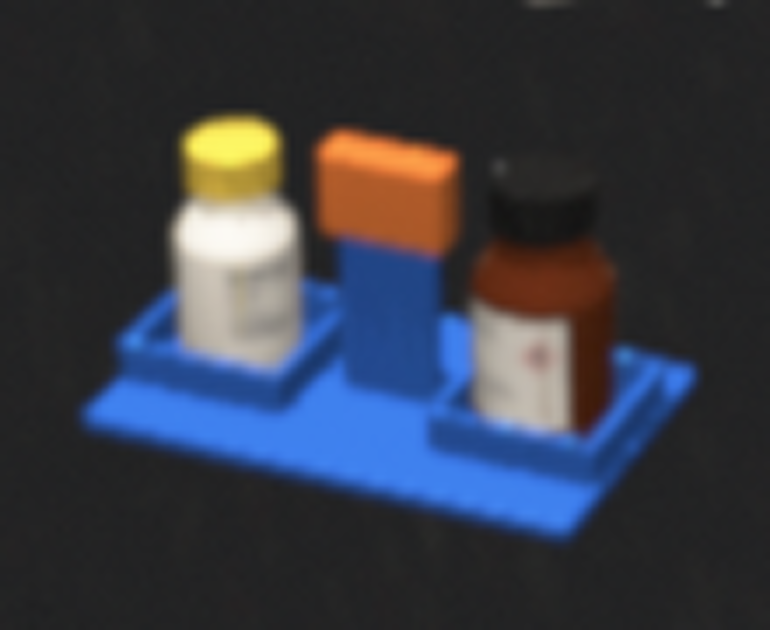

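```bash
cat > fit0.py <<'E'
from h import *
import pickle
from scipy.optimize import least_squares
D=pickle.load(open("d.pkl","rb"));t,s=D["t"],D["s"]
def c2p(L,x,y,k): return [((u+.5)/k-.5+x,(v+.5)/k-.5+y) for u,v in L]
def fit(obs,x0,freez=True):
    def T(v,X):
        c,q=np.cos(v[2]),np.sin(v[2]); R=np.array([[c,-q,0],[q,c,0],[0,0,1]]); return np.array(X)@R.T+[v[0],v[1],v[3] if freez else 0]
    def f(v): return np.concatenate([(proj(p,T(v,X))-np.array(uv)).ravel() for p,X,uv in obs])
    r=least_squares(f,x0,loss="soft_l1"); print(np.round(r.x,4),"deg",np.degrees(r.x[2]));print(np.round(f(r.x).reshape(-1,2),1).tolist()); return r.x
h,w=.09,.055
ct=c2p([(318,80),(518,212),(307,543),(105,410)],330,220,6)
cs=c2p([(82,418),(568,536),(697,370)],235,245,7)
Xt=[(h,w,.006),(h,-w,.006),(-h,-w,.006),(-h,w,.006)]; Xs=[(-h,-w,.003),(h,-w,.003),(h,w,.005)]
for ob in ([(t,Xt,ct)],[(s,Xs,cs)],[(t,Xt,ct),(s,Xs,cs)]): tray=fit(ob,[.38,-.15,-.6,0],len(ob)>0)
b=.078
bt=c2p([(238,588),(508,508),(85,150),(370,65),(395,150),(108,237)],165,135,5)
Xbt=[(-.1,b,.02),(-.1,-b,.02),(.14,b,.1),(.14,-b,.1),(.09,-b,.1),(.09,b,.1)]
bs=c2p([(122,308),(250,418),(250,450),(580,205),(664,190),(662,372),(448,118)],270,170,6)
Xbs=[(-.1,b,.02),(-.1,-b,.02),(-.1,-b,0),(.09,-b,.1),(.14,-b,.1),(.14,-b,0),(.09,b,.1)]
for ob in ([(t,Xbt,bt)],[(s,Xbs,bs)],[(t,Xbt,bt),(s,Xbs,bs)]): bay=fit(ob,[.56,.23,.3,0])
# grip block
g=tri([t,s],[c2p([(338,315)],330,220,6)[0],c2p([(387,150)],235,245,7)[0]]);print("grip top centre",g)
for z in (.098,): print("grip from top view",atz(t,c2p([(338,315)],330,220,6)[0],z))
E
python3 fit0.py
```

```text
[ 0.4422 -0.2274 -0.5598  0.0075] deg -32.07610451418905
[[-0.0, 0.1], [0.2, -0.1], [-0.1, -0.1], [-0.1, 0.1]]
[ 0.4411 -0.23   -0.5639  0.004 ] deg -32.30815916802702
[[-0.0, 0.1], [-0.0, -0.2], [0.1, 0.1]]
[ 0.4417 -0.228  -0.5616  0.0027] deg -32.17481433617001
[[0.0, 0.4], [0.1, 0.2], [-0.1, -0.1], [0.0, 0.1], [0.2, 0.2], [0.1, -0.3], [0.1, 0.1]]
[ 0.6057  0.1954  0.3079 -0.0082] deg 17.63878750012942
[[-0.3, -0.1], [0.3, -0.3], [-0.4, -0.5], [-0.2, -0.2], [0.2, 0.9], [0.3, 0.3]]
[ 0.6113  0.2293  0.299  -0.0138] deg 17.131247711332374
[[0.6, -0.0], [-0.3, -0.4], [-0.2, 0.3], [0.7, 0.4], [0.6, 0.4], [-0.5, -0.4], [-1.1, -0.3]]
[6.048e-01 1.943e-01 3.063e-01 5.000e-04] deg 17.549997671825086
[[-0.5, 0.2], [0.4, -0.1], [-0.6, -0.7], [-0.1, -0.5], [0.3, 0.8], [0.0, 0.2], [-0.4, 0.2], [-0.6, 0.2], [-0.5, 1.1], [1.5, 0.0], [1.6, -0.0], [0.5, -0.2], [-1.2, -0.8]]
grip top centre [ 0.44201422 -0.22766163  0.10042151]
grip from top view [ 0.44275168 -0.22805988  0.098     ]
```

```bash
python3 -m crank '{"slide":[[-0.02,-0.023,0],[-0.05,-0.057,0],[-0.082,-0.094,0],[-0.114,-0.131,0],[-0.146,-0.167,0],[-0.178,-0.204,0],[-0.21,-0.24,0],[-0.24,-0.274,0]],"roll":[0,0.02,0.04,0.06,0.08,0.1,0.12,0.122],"grip":[0.0854,0.0854,0.0854,0.0854,0.0854,0.0854,0.0854,0.0854]}'
cat > d.py <<'E'
# usage: d.py x y z yaw  -> slide and roll from measured pose; yaw = tray yaw held
import sys
from h import *
x,y,z,yaw=map(float,sys.argv[1:5]); o=observe(); R=np.array(o["tool_rot"]); 
d=R.T@(np.array([x,y,z])-o["position"]); a=np.degrees(np.arctan2(R[1,1],R[0,1])) # tool y angle
tr=-((yaw+90-a+90)%180-90)
print("t",round(o["time_s"],2),"pos",np.round(o["position"],4),"trayyaw",round(a-90,2),"q6",np.round(o["q"],1),"\nslide",np.round(d,4),"roll",round(np.radians(tr),4),"F",np.round(o["ft_force"],1),"w",round(o["grip_width"],4))
E
python3 d.py 0.442 -0.228 0.15 -32.2
```

```text
time_s: 1.5
position: [0.3348, 0.1457, 0.1964]
tool_rot: [[-0.846, 0.533, 0.001], [0.533, 0.846, 0.0], [-0.001, 0.001, -1.0]]
ft_force: [1.0, -0.2, -0.2]
grip_width: 0.0854
t 1.5 pos [0.3348 0.1457 0.1964] trayyaw -32.22 q6 [  4.7   2.8  99.9  -0.   77.3 -53. ] 
slide [-0.2899 -0.259   0.0465] roll -0.0003 F [ 1.  -0.2 -0.2] w 0.0854
```

```bash
python3 -m crank '{"slide":[[-0.02,-0.018,0],[-0.055,-0.049,0],[-0.092,-0.082,0],[-0.129,-0.115,0],[-0.166,-0.148,0],[-0.203,-0.181,0],[-0.24,-0.214,0.01],[-0.265,-0.237,0.02]],"roll":[0,0,0,0,0,0,0,0],"grip":[0.0854,0.0854,0.0854,0.0854,0.0854,0.0854,0.0854,0.0854]}'
python3 d.py 0.442 -0.228 0.14 -32.2
```

```text
time_s: 2.3
position: [0.4332, -0.1974, 0.1759]
tool_rot: [[-0.845, 0.534, 0.001], [0.534, 0.845, -0.001], [-0.001, -0.0, -1.0]]
ft_force: [0.4, 0.7, -0.2]
grip_width: 0.0852
t 2.3 pos [ 0.4332 -0.1974  0.1759] trayyaw -32.29 q6 [-38.8  15.4  87.7  -0.   76.9 -96.5] 
slide [-0.0238 -0.0212  0.036 ] roll -0.0016 F [ 0.4  0.7 -0.2] w 0.0852
```

```bash
python3 -m crank '{"slide":[[-0.012,-0.011,0.01],[-0.024,-0.021,0.02],[-0.024,-0.021,0.036],[-0.024,-0.021,0.036],[-0.024,-0.021,0.036],[-0.024,-0.021,0.036],[-0.024,-0.021,0.036],[-0.024,-0.021,0.036]],"roll":[0,0,0,0,0,0,0,0],"grip":[0.06,0.06,0.06,0.06,0.06,0.06,0.06,0.06]}'
python3 d.py 0.442 -0.228 0.063 -32.2
python3 - <<'E'
from h import *
s=get_image("side");t=get_image("top");crop(s,225,225,130,110,6,"s_a");crop(t,310,200,140,110,5,"t_a")
o=observe();print(proj(s,o["position"]),proj(t,o["position"]))
E
```

```text
time_s: 3.1
position: [0.442, -0.2246, 0.1407]
tool_rot: [[-0.847, 0.532, 0.001], [0.532, 0.847, -0.001], [-0.001, -0.0, -1.0]]
ft_force: [0.5, -0.9, -0.1]
grip_width: 0.0601
t 3.1 pos [ 0.442  -0.2246  0.1407] trayyaw -32.16 q6 [-40.6  19.3  88.2  -0.   72.5 -98.5] 
slide [-0.0017 -0.0028  0.0777] roll 0.0006 F [ 0.5 -0.9 -0.1] w 0.0601
[[289.66809042 249.94535603]] [[386.79209777 272.90337866]]
```

View pics/s_a.png

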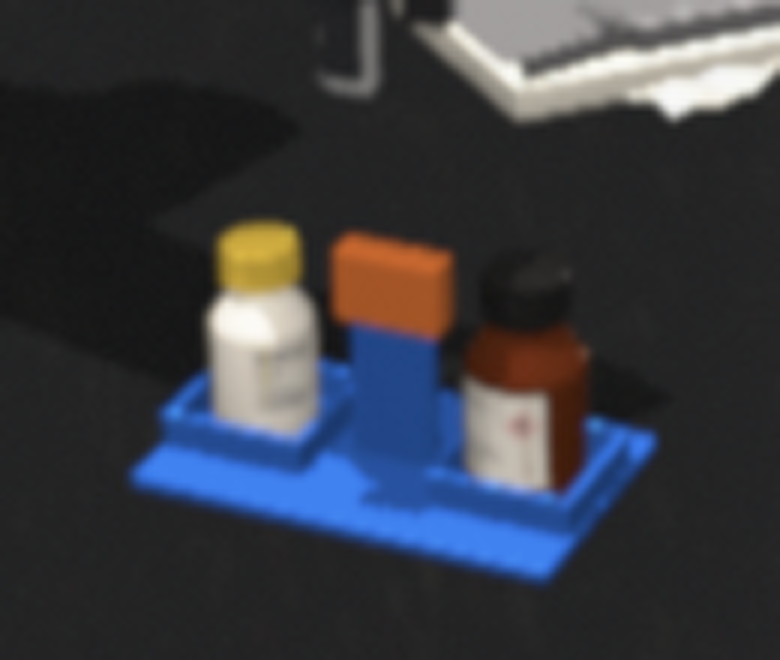

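View pics/t_a.png

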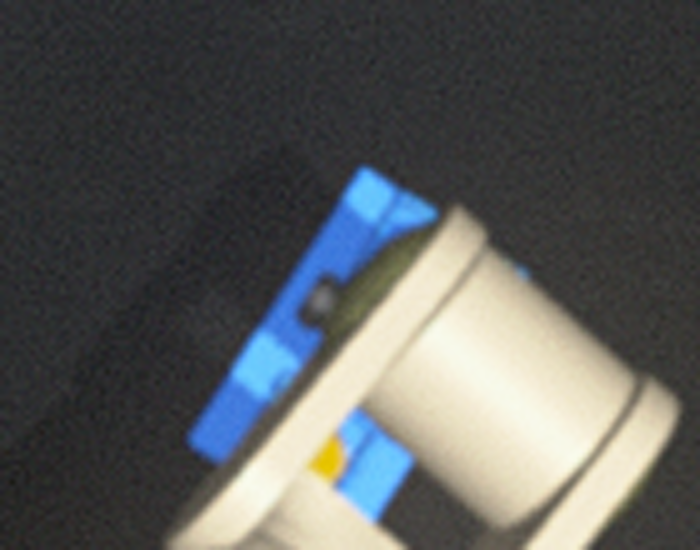

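Run:
```python
from h import *
s=get_image("side");o=observe();R=o["tool_rot"]
f=s["frame"][150:310,200:400].astype(float)/255; s2=dict(s); s2["frame"]=(255*f**.45).astype(np.uint8)
def pt(v): return (proj(s,o["position"]+R@np.array(v))[0])
for a in [(0,0,0),(0,.03,0),(0,-.03,0),(0,.03,-.02),(0,-.03,-.02),(0,0,-.073)]: 
    u=pt(a); print(a,u); 
im=cv2.resize(s2["frame"][:,:,::-1],None,fx=4,fy=4,interpolation=cv2.INTER_CUBIC)
for a in [(0,0,0),(0,.03,0),(0,-.03,0)]:
    u=pt(a); cv2.circle(im,(int((u[0]-200)*4),int((u[1]-150)*4)),3,(0,255,0),1)
cv2.imwrite("pics/s_b.png",im)
```

```text
(0, 0, 0) [289.66543889 249.98282868]
(0, 0.03, 0) [295.34282933 244.9746113 ]
(0, -0.03, 0) [283.76180302 255.19062478]
(0, 0.03, -0.02) [295.20226062 237.21002224]
(0, -0.03, -0.02) [283.54183914 247.17970847]
(0, 0, -0.073) [289.00191482 220.71483573]
```

View pics/s_b.png

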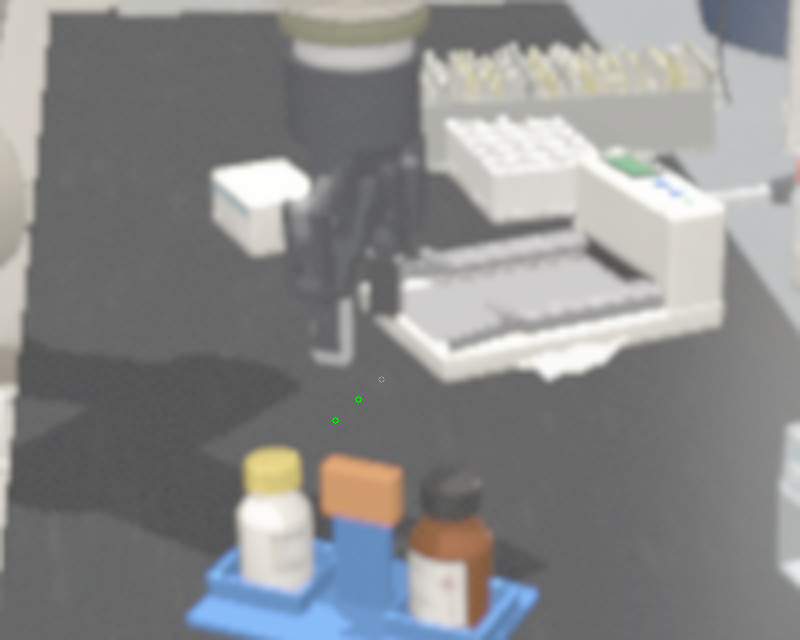

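Run:
```python
from h import *
t=get_image("top");o=observe();R=o["tool_rot"]
x0,y0=320,190;f=t["frame"][y0:y0+130,x0:x0+130].astype(float)/255
im=cv2.resize((255*f**.45).astype(np.uint8)[:,:,::-1],None,fx=5,fy=5,interpolation=cv2.INTER_CUBIC)
for a,c in [((0,.043,0),(0,255,0)),((0,.055,-.07),(0,0,255)),((0,.055,-.1),(255,0,255)),((0,0,-.15),(255,255,0))]:
    u=proj(t,o["position"]+R@np.array(a))[0]; print(a,u); cv2.circle(im,(int((u[0]-x0)*5),int((u[1]-y0)*5)),3,c,1)
cv2.imwrite("pics/t_b.png",im)
```

```text
(0, 0.043, 0) [372.55639446 263.5838716 ]
(0, 0.055, -0.07) [371.53124194 261.28454227]
(0, 0.055, -0.1) [372.88888351 261.42406799]
(0, 0, -0.15) [395.6139742  274.97251626]
```

View pics/t_b.png

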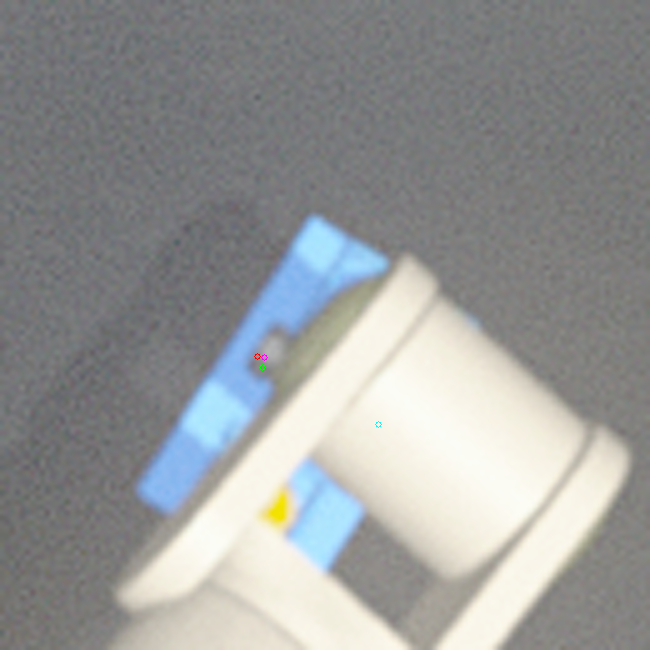

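The side view shows the near fingertip at about (283,240) and the far one at (296,228). The reported TCP projects to (290,250). So the open tips look about 30 mm higher than reported, while their horizontal position agrees. I'll descend partway and look again.

```bash
python3 -m crank '{"slide":[[-0.001,-0.001,0.01],[-0.002,-0.003,0.025],[-0.002,-0.003,0.04],[-0.002,-0.003,0.055],[-0.002,-0.003,0.06],[-0.002,-0.003,0.06],[-0.002,-0.003,0.06],[-0.002,-0.003,0.06]],"roll":[0,0,0,0,0,0,0,0],"grip":[0.06,0.06,0.06,0.06,0.06,0.06,0.06,0.06]}'
python3 d.py 0.442 -0.228 0.063 -32.2
cat > sv.py <<'E'
import sys
from h import *
n,cam,x0,y0,w,hh,k=sys.argv[1],sys.argv[2],*map(int,sys.argv[3:8])
s=get_image(cam);o=observe();R=o["tool_rot"]
f=s["frame"][y0:y0+hh,x0:x0+w].astype(float)/255
im=cv2.resize((255*f**.5).astype(np.uint8)[:,:,::-1],None,fx=k,fy=k,interpolation=cv2.INTER_CUBIC)
u=proj(s,o["position"])[0]; print(u); cv2.circle(im,(int((u[0]-x0)*k),int((u[1]-y0)*k)),3,(0,255,0),1)
cv2.imwrite(f"pics/{n}.png",im)
E
python3 sv.py s_c side 225 190 130 150 4; python3 sv.py t_c top 310 200 140 120 5
```

```text
time_s: 4.1
position: [0.4422, -0.2286, 0.0807]
tool_rot: [[-0.846, 0.533, 0.001], [0.533, 0.846, -0.001], [-0.001, -0.0, -1.0]]
ft_force: [-0.5, 0.5, 0.2]
grip_width: 0.0603
t 4.1 pos [ 0.4422 -0.2286  0.0807] trayyaw -32.19 q6 [-41.   23.6  92.9   0.   63.4 -98.8] 
slide [0.0005 0.0004 0.0177] roll 0.0002 F [-0.5  0.5  0.2] w 0.0603
[290.47582557 273.67373714]
[385.23172041 272.12617997]
```

View pics/s_c.png

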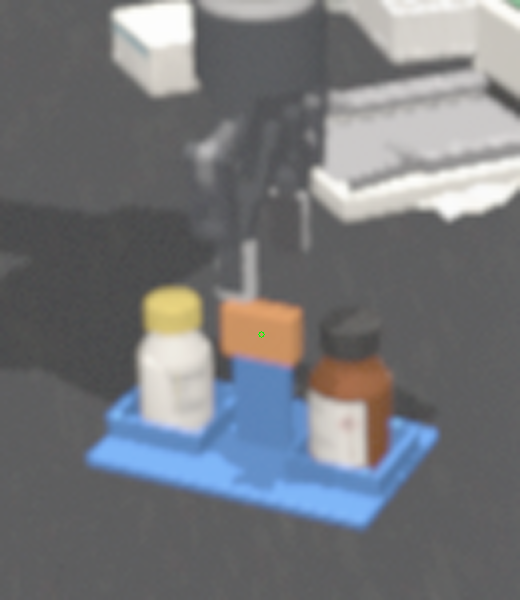

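The fingertips show at about (284,264) and (301,252), again roughly 16 px above the projected TCP. I'll keep descending in steps and watch the force.

```bash
python3 -m crank '{"slide":[[0,0,0.006],[0,0,0.012],[0,0,0.018],[0,0,0.018],[0,0,0.018],[0,0,0.018],[0,0,0.018],[0,0,0.018]],"roll":[0,0,0,0,0,0,0,0],"grip":[0.06,0.06,0.06,0.06,0.06,0.06,0.06,0.06]}'
python3 d.py 0.442 -0.228 0.063 -32.2
python3 sv.py s_d side 255 215 80 100 8;python3 sv.py t_d top 345 230 80 80 8
```

```text
time_s: 5.0
position: [0.442, -0.2284, 0.0623]
tool_rot: [[-0.846, 0.533, 0.0], [0.533, 0.846, -0.0], [-0.0, -0.0, -1.0]]
ft_force: [0.6, -0.4, -0.5]
grip_width: 0.06
t 5.0 pos [ 0.442  -0.2284  0.0623] trayyaw -32.19 q6 [-41.   25.1  94.2  -0.   60.7 -98.8] 
slide [ 0.0002  0.0004 -0.0007] roll 0.0003 F [ 0.6 -0.4 -0.5] w 0.06
[290.53042108 280.59461199]
[384.27975248 271.99023068]
```

View pics/s_d.png

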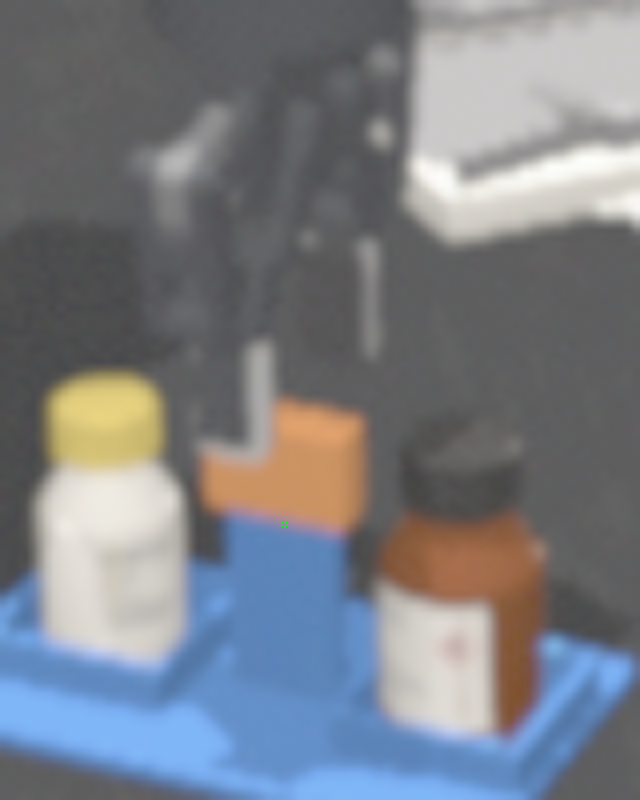

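View pics/t_d.png

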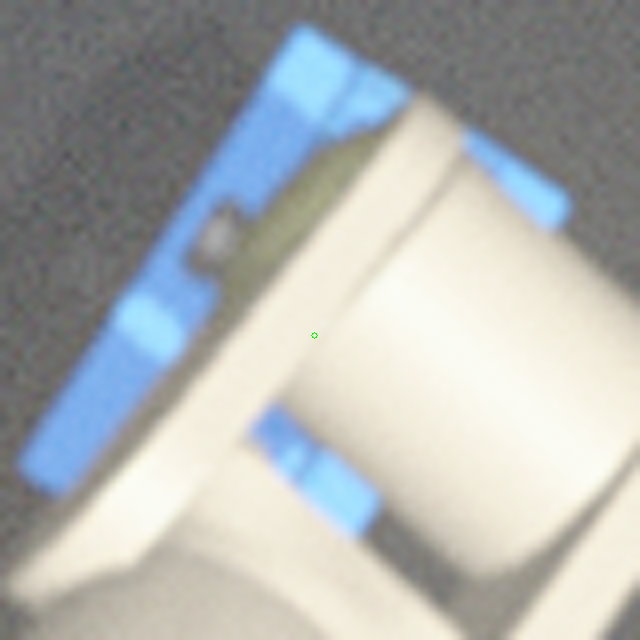

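The near fingertip is now in front of the block, with its bottom edge at (285,271). Its column matches the prediction and the bottom is still about 14 px high. I'll check that offset against the starting image, and also look at the closed setback before descending.

Run:
```python
from h import *
im=cv2.imread("pics/side0.png"); s=get_image("side")
print(proj(s,[[.234,.498,.196],[.234,.498,.236]]))
f=im[60:160,160:260]/255.; cv2.imwrite("pics/s_e.png",cv2.resize((255*f**.6).astype(np.uint8),None,fx=6,fy=6,interpolation=cv2.INTER_CUBIC))
```

```text
[[206.13462054 148.07581107]
 [205.17779143 136.38859748]]
```

View pics/s_e.png

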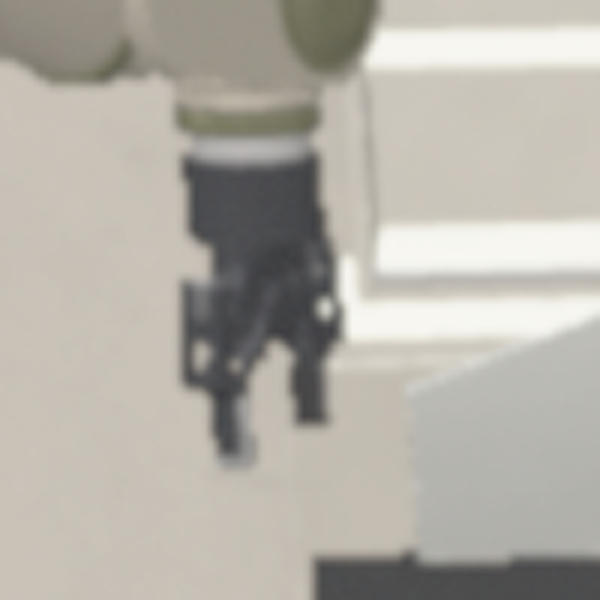

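In the start image the tips' midpoint is (205.6,134) against a projected TCP of (206,148). So this height offset is constant: the real tips are about 40–45 mm above the reported TCP when open, and about 36 mm when shut. I'll lower further on the visual evidence.

```bash
python3 -m crank '{"slide":[[0,0,0.006],[0,0,0.012],[0,0,0.018],[0,0,0.022],[0,0,0.022],[0,0,0.022],[0,0,0.022],[0,0,0.022]],"roll":[0,0,0,0,0,0,0,0],"grip":[0.06,0.06,0.06,0.05,0.05,0.05,0.05,0.05]}'
python3 sv.py s_f side 255 215 80 100 8
```

```text
time_s: 5.95
position: [0.442, -0.2284, 0.0403]
tool_rot: [[-0.846, 0.533, 0.0], [0.533, 0.846, -0.0], [-0.0, -0.0, -1.0]]
ft_force: [-0.1, 1.2, -0.0]
grip_width: 0.0498
[290.722232   288.75557778]
```

View pics/s_f.png

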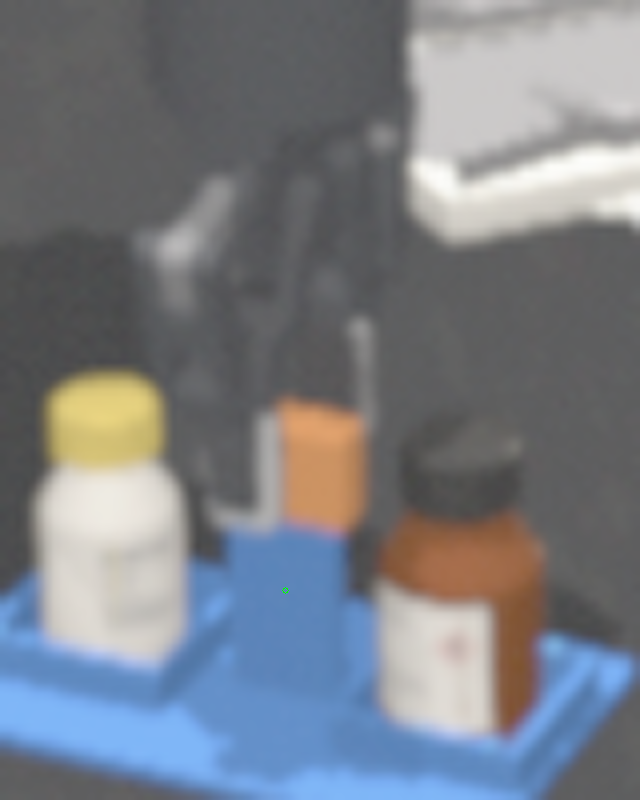

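The near fingertip's bottom edge is at (286,280), which puts it at a real height of about 74 mm, so the pads cover the upper part of the block. I'll go 5 mm lower and close with 60 N.

```bash
python3 -m crank '{"slide":[[0,0,0.005],[0,0,0.005],[0,0,0.005],[0,0,0.005],[0,0,0.005],[0,0,0.005],[0,0,0.005],[0,0,0.005]],"roll":[0,0,0,0,0,0,0,0],"grip":[0.05,0.04,0.03,0.024,0.018,0.012,0.01,0.01]}' 60
python3 sv.py s_g side 255 215 80 100 8;python3 d.py 0.442 -0.228 0.07 -32.2
```

```text
time_s: 6.8
position: [0.442, -0.2284, 0.0353]
tool_rot: [[-0.846, 0.533, 0.0], [0.533, 0.846, -0.0], [-0.0, 0.0, -1.0]]
ft_force: [1.1, 2.4, 3.8]
grip_width: 0.0148
[290.78536151 290.57323616]
t 6.85 pos [ 0.442  -0.2283  0.0353] trayyaw -32.19 q6 [-41.   27.4  96.    0.   56.6 -98.8] 
slide [ 0.0002  0.0003 -0.0347] roll 0.0002 F [0.8 1.3 4.7] w 0.0149
```

View pics/s_g.png

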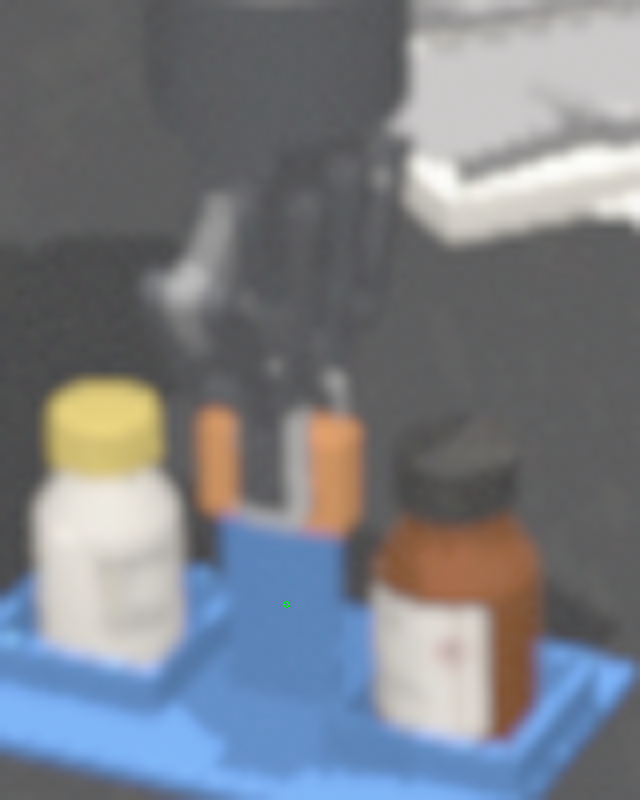

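The grip is good: the fingertips sit at the block's lower edge, around (290,280), and the opening is 15 mm. With the tray on the bench the reported TCP z is 0.0353, so tray underside height = reported z − 0.0353. Now I'll lift gently.

```bash
python3 -m crank '{"slide":[[0,0,-0.002],[0,0,-0.006],[0,0,-0.013],[0,0,-0.021],[0,0,-0.03],[0,0,-0.039],[0,0,-0.046],[0,0,-0.05]],"roll":[0,0,0,0,0,0,0,0],"grip":[0.01,0.01,0.01,0.01,0.01,0.01,0.01,0.01]}' 60
python3 sv.py s_h side 235 200 120 130 6;python3 d.py 0.405 0.131 0.0853 17.5
```

```text
time_s: 7.65
position: [0.4421, -0.2285, 0.086]
tool_rot: [[-0.846, 0.533, 0.001], [0.533, 0.846, -0.001], [-0.001, -0.0, -1.0]]
ft_force: [0.8, -0.5, -2.7]
grip_width: 0.0148
[290.443408   271.57112743]
t 7.7 pos [ 0.4422 -0.2286  0.0863] trayyaw -32.18 q6 [-41.   23.2  92.5  -0.   64.2 -98.8] 
slide [0.223  0.2845 0.0005] roll -0.8672 F [ 0.5  0.1 -2.3] w 0.0148
```

View pics/s_h.png

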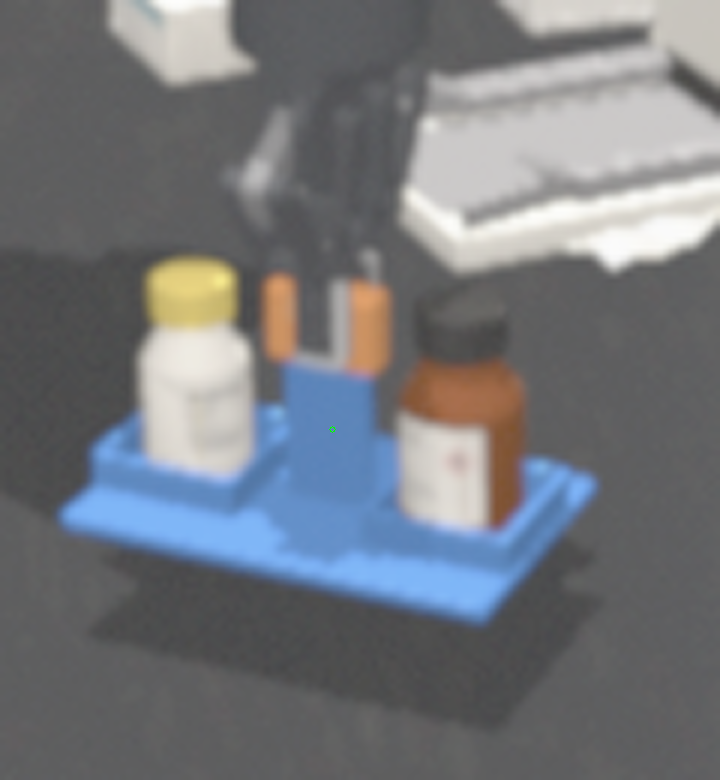

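The tray is off the bench and level, and both bottles stand upright. Now moving towards the bay while turning.

```bash
python3 -m crank '{"slide":[[0.002,0.003,0],[0.008,0.010,0],[0.017,0.022,0],[0.030,0.038,0],[0.045,0.057,0],[0.062,0.079,0],[0.079,0.101,0],[0.096,0.123,0]],"roll":[-0.02,-0.06,-0.11,-0.17,-0.23,-0.29,-0.35,-0.41],"grip":[0.01,0.01,0.01,0.01,0.01,0.01,0.01,0.01]}' 60
python3 d.py 0.405 0.131 0.0853 17.5
```

```text
time_s: 8.5
position: [0.4253, -0.0709, 0.085]
tool_rot: [[-0.989, 0.146, -0.001], [0.146, 0.989, 0.001], [0.001, 0.0, -1.0]]
ft_force: [0.8, -0.7, -3.2]
grip_width: 0.0151
t 8.5 pos [ 0.4253 -0.0709  0.085 ] trayyaw -8.4 q6 [ -25.3   17.6  102.3    0.    60.1 -106.9] 
slide [ 0.0496  0.1968 -0.0002] roll -0.452 F [ 0.8 -0.7 -3.2] w 0.0151
```

```bash
python3 -m crank '{"slide":[[0.007,0.027,0],[0.014,0.054,0],[0.021,0.081,0],[0.027,0.109,0],[0.034,0.134,0],[0.039,0.155,0],[0.044,0.173,0],[0.047,0.186,0]],"roll":[-0.06,-0.12,-0.18,-0.24,-0.3,-0.36,-0.41,-0.452],"grip":[0.01,0.01,0.01,0.01,0.01,0.01,0.01,0.01]}' 60
python3 d.py 0.405 0.131 0.0853 17.5
```

```text
time_s: 9.3
position: [0.4064, 0.1197, 0.085]
tool_rot: [[-0.954, -0.301, -0.001], [-0.301, 0.954, 0.0], [0.001, 0.001, -1.0]]
ft_force: [-0.5, 0.7, -3.3]
grip_width: 0.015
t 9.3 pos [0.4064 0.1197 0.085 ] trayyaw 17.54 q6 [   0.3   17.   103.4    0.    59.7 -107.2] 
slide [-0.0021  0.0111 -0.0003] roll 0.0007 F [-0.5  0.7 -3.3] w 0.015
```

```bash
python3 -m crank '{"slide":[[0.001,0.005,0],[0.002,0.009,0.004],[0.003,0.011,0.008],[0.003,0.011,0.012],[0.003,0.011,0.016],[0.003,0.011,0.02],[0.003,0.011,0.02],[0.003,0.011,0.02]],"roll":[0,0,0,0,0,0,0,0],"grip":[0.01,0.01,0.01,0.01,0.01,0.01,0.01,0.01]}' 60
python3 d.py 0.405 0.131 0.0653 17.5
python3 sv.py s_i side 225 155 190 130 4;python3 sv.py t_i top 170 130 150 160 4
```

```text
time_s: 10.1
position: [0.4018, 0.1273, 0.065]
tool_rot: [[-0.955, -0.295, -0.0], [-0.295, 0.955, -0.0], [0.0, 0.0, -1.0]]
ft_force: [0.4, 0.2, -2.4]
grip_width: 0.0154
t 10.1 pos [0.4018 0.1273 0.065 ] trayyaw 17.18 q6 [   1.4   18.6  105.3   -0.    56.1 -105.8] 
slide [-0.0041  0.0026 -0.0003] roll -0.0055 F [ 0.4  0.2 -2.4] w 0.0154
[264.26005016 222.94526132]
[250.03868439 284.84389809]
```

View pics/s_i.png

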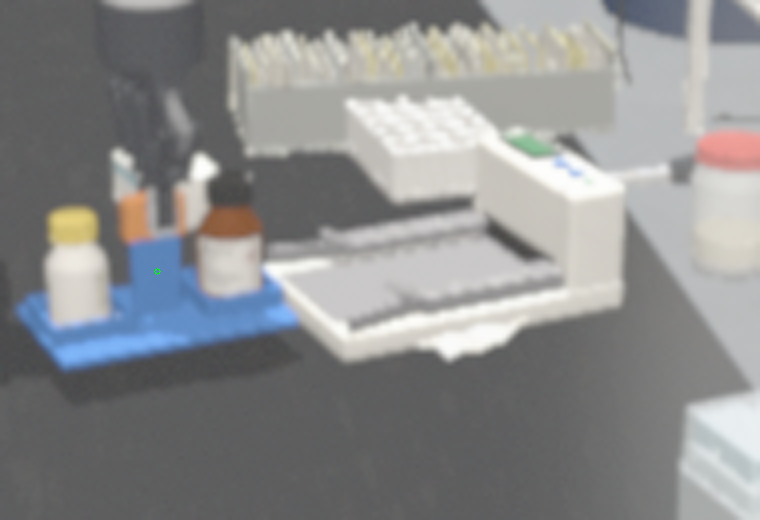

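View pics/t_i.png

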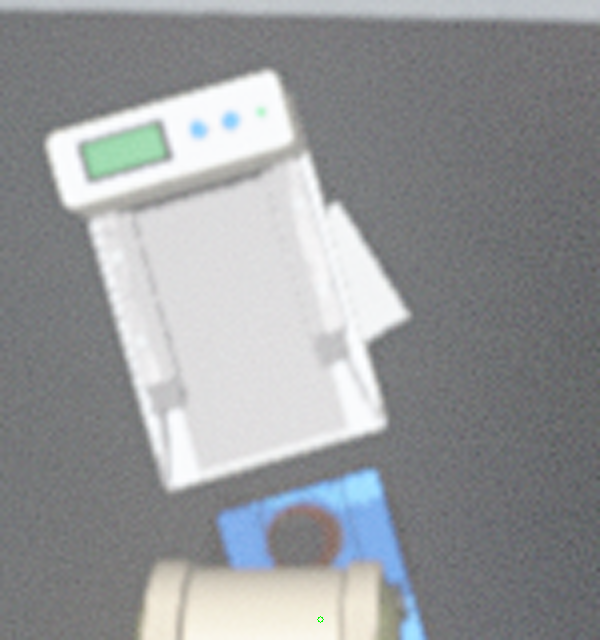

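The top view shows the tray's leading edge running (224.5,259)–(264.5,247.5), parallel to the bay's front edge (212.5,252.5)–(266.5,237). It sits a little to the right of the bay's centre line. I'll measure that finely.

Run:
```python
from h import *
t=get_image("top");crop(t,205,225,75,65,10,"t_j")
import pickle;pickle.dump(t,open("tj.pkl","wb"))
```

```text
(no output)
```

View pics/t_j.png

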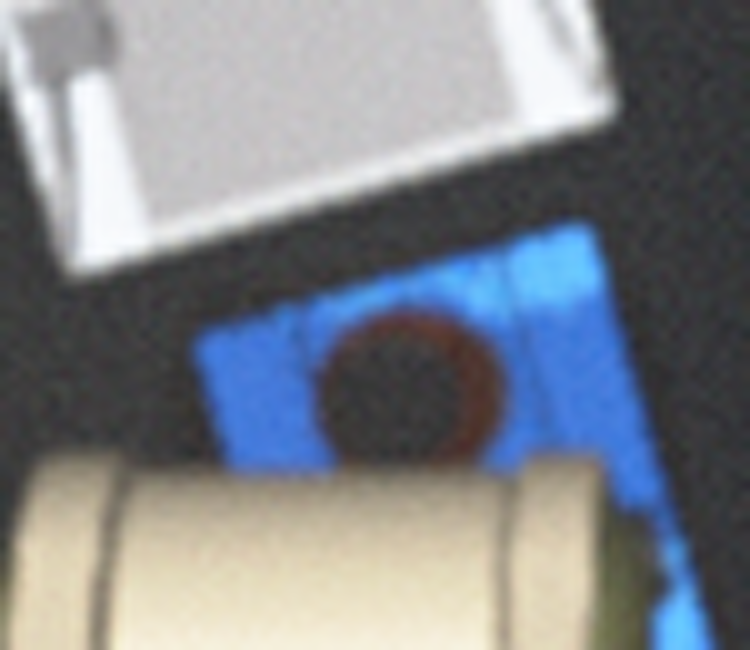

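```bash
python3 - <<'E'
from h import *
import pickle;t=pickle.load(open("tj.pkl","rb"))
q=lambda u,v,z: atz(t,((u+.5)/10-.5+205,(v+.5)/10-.5+225),z)
zt=.0653-.0353+.006
a,b,c=q(190,340,zt),q(597,222,zt),q(712,640,zt); L,Rr=q(68,278,.02),q(618,112,.02)
fl,fr=q(145,245,.02),q(525,150,.02)
print("tray w",np.linalg.norm(a-b)); print("yaw front",np.degrees(np.arctan2(*(a-b)[[1,0]]))-90,"side",np.degrees(np.arctan2(*(b-c)[[1,0]])))
print("bay w",np.linalg.norm(L-Rr),"yaw",np.degrees(np.arctan2(*(L-Rr)[[1,0]]))-90, "floor mid/bay mid",(fl+fr)/2,(L+Rr)/2)
for yaw in (17,17.5):
    y=np.radians(yaw);ex=np.array([np.cos(y),np.sin(y),0]);ey=np.array([-ex[1],ex[0],0])
    d=(a+b)/2-(L+Rr)/2; print(yaw,"tray front mid rel bay front mid: along",d@ex,"lat",d@ey); print(" bay origin", (L+Rr)/2+.1*ex, "tray origin",(a+b)/2-.09*ex)
E
python3 d.py 0.405 0.131 0.0653 17.5
```

```text
tray w 0.11423247525955284
yaw front 17.23202699851373 side 16.619634698261322
bay w 0.15651837495905255 yaw 17.885698056414824 floor mid/bay mid [0.50932191 0.16725875 0.02      ] [0.51006394 0.16503909 0.02      ]
17 tray front mid rel bay front mid: along -0.02697701083437603 lat -0.008607145365305718
 bay origin [0.60569441 0.19427626 0.02      ] tray origin [0.40071475 0.12260727 0.036     ]
17.5 tray front mid rel bay front mid: along -0.027051094192035646 lat -0.008371401788897778
 bay origin [0.60543563 0.19510967 0.02      ] tray origin [0.40094766 0.1218572  0.036     ]
t 10.25 pos [0.4019 0.1274 0.0653] trayyaw 17.19 q6 [   1.4   18.6  105.3    0.    56.1 -105.8] 
slide [-0.004   0.0025 -0.    ] roll -0.0053 F [ 0.6 -0.1 -2.9] w 0.0152
```

The tray needs about +8 mm along bay y and about +0.6° of yaw. The image disagrees with the reckoned TCP by about 5 mm, so I'll trust the image, where both things are seen together. I'll correct, and lower to about 3 mm above floor height.

```bash
python3 -m crank '{"slide":[[0,0.002,0.001],[0,0.004,0.003],[0,0.006,0.005],[0,0.008,0.007],[0,0.008,0.007],[0,0.008,0.007],[0,0.008,0.007],[0,0.008,0.007]],"roll":[-0.005,-0.01,-0.01,-0.01,-0.01,-0.01,-0.01,-0.01],"grip":[0.01,0.01,0.01,0.01,0.01,0.01,0.01,0.01]}' 60
python3 d.py 0.405 0.131 0.0583 17.5
python3 - <<'E'
from h import *
t=get_image("top");crop(t,205,225,75,65,10,"t_k")
s=get_image("side");crop(s,225,200,110,60,7,"s_k")
import pickle;pickle.dump((t,s),open("tk.pkl","wb"))
E
```

```text
time_s: 11.05
position: [0.3994, 0.1351, 0.0582]
tool_rot: [[-0.952, -0.305, 0.0], [-0.305, 0.952, 0.0], [-0.0, -0.0, -1.0]]
ft_force: [-0.4, -0.3, -3.2]
grip_width: 0.0151
t 11.05 pos [0.3994 0.1351 0.0582] trayyaw 17.77 q6 [   2.5   19.3  105.9   -0.    54.8 -105.3] 
slide [-0.0041 -0.0056 -0.0001] roll 0.0047 F [-0.4 -0.3 -3.2] w 0.0151
```

View pics/t_k.png

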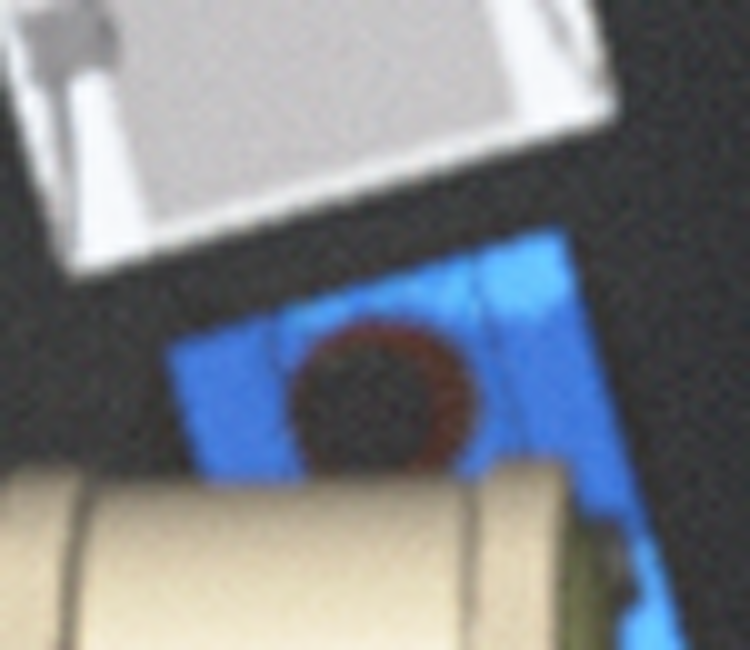

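View pics/s_k.png

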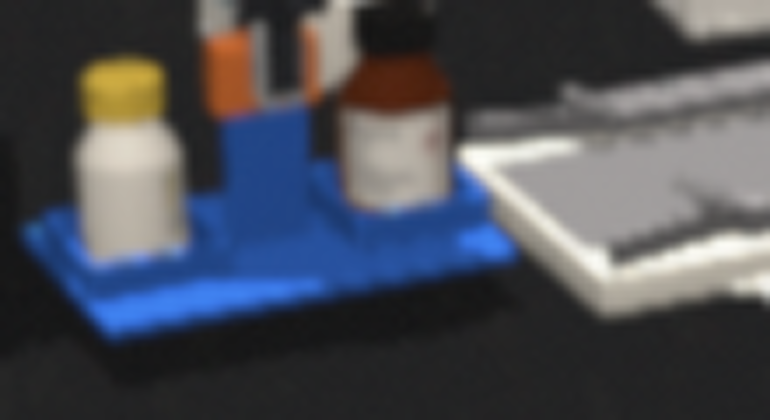

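Run:
```python
from h import *
import pickle;t,s=pickle.load(open("tk.pkl","rb"))
from scipy.optimize import least_squares
from scipy.spatial.transform import Rotation as Ro
T=lambda u,v:((u+.5)/10-.5+205,(v+.5)/10-.5+225); S=lambda u,v:((u+.5)/7-.5+225,(v+.5)/7-.5+200)
h,w=.09,.055
def run(obs,x0,full=True,rows=None):
    def f(v):
        R=Ro.from_euler("ZYX",[v[2],v[4] if full else 0,v[5] if full else 0]).as_matrix()
        return np.concatenate([(proj(p,(R@np.array(X))+[v[0],v[1],v[3]])[0]-uv) for p,X,uv in obs])
    r=least_squares(f,x0,x_scale=[.01,.01,.1,.01,.1,.1]);v=r.x;print("xyz",np.round(v[[0,1,3]],4),"ypr",np.round(np.degrees(v[[2,4,5]]),2),np.round(f(v).reshape(-1,2),1).tolist());return v
ob=[(t,(h,w,.006),T(163,350)),(t,(h,-w,.006),T(568,232)),(s,(h,-w,.003),S(515,256)),(s,(-h,-w,.003),S(108,333)),(s,(-h,w,.006),S(22,230))]
a=run(ob,[.4,.13,.31,.023,0,0]); a=run(ob,[.4,.13,.31,.023,0,0],False)
b=.078
bo=[(t,(-.1,b,.02),T(68,278)),(t,(-.1,-b,.02),T(618,112)),(s,(-.1,b,.02),S(460,150)),(s,(-.1,-b,.02),S(608,278)),(s,(-.1,-b,0),S(605,315))]
c=run(bo,[.6,.19,.31,0,0,0],False)
y=c[2];d=a[:2]-c[:2];print("tray in bay: along",d@[np.cos(y),np.sin(y)],"lat",d@[-np.sin(y),np.cos(y)],"z",a[3]-c[3])
```

```text
xyz [0.3973 0.1306 0.0238] ypr [17.22  0.1  -0.22] [[0.7, -0.0], [-0.8, 0.5], [0.5, -0.1], [-0.2, 0.1], [0.2, -0.2]]
xyz [0.3973 0.1306 0.0239] ypr [17.21  0.    0.  ] [[0.7, -0.0], [-0.7, 0.5], [0.5, -0.1], [-0.2, 0.2], [0.2, -0.2]]
xyz [0.606  0.1952 0.0016] ypr [17.7  0.   0. ] [[0.1, -0.4], [-0.0, -0.2], [-0.5, -0.3], [-0.3, -0.3], [0.2, 0.6]]
tray in bay: along -0.218491127724468 lat 0.0018688248622966766 z 0.022367437884701902
```

The fit shows the tray level, 22.4 mm up (floor at 20), +1.9 mm to the side, 0.4° short in yaw and 218 mm before home. I'll apply a small correction and start the approach into the flared guides.

```bash
python3 -m crank '{"slide":[[-0.004,-0.001,0],[-0.011,-0.0015,0],[-0.02,-0.0015,0],[-0.03,-0.0015,0],[-0.04,-0.0015,0],[-0.05,-0.0015,0],[-0.058,-0.0015,0],[-0.062,-0.0015,0]],"roll":[-0.003,-0.006,-0.006,-0.006,-0.006,-0.006,-0.006,-0.006],"grip":[0.01,0.01,0.01,0.01,0.01,0.01,0.01,0.01]}' 60
python3 d.py 0.606 0.1952 0.0573 17.7
python3 - <<'E'
from h import *
t=get_image("top");crop(t,195,185,80,75,8,"t_l")
s=get_image("side");crop(s,245,190,110,65,7,"s_l")
import pickle;pickle.dump((t,s),open("tl.pkl","wb"))
E
```

```text
time_s: 11.95
position: [0.4597, 0.1529, 0.058]
tool_rot: [[-0.95, -0.311, 0.0], [-0.311, 0.95, 0.0], [-0.0, -0.0, -1.0]]
ft_force: [1.1, 0.4, -3.0]
grip_width: 0.0146
t 11.95 pos [0.4597 0.1529 0.058 ] trayyaw 18.13 q6 [   4.4   24.4   96.5    0.    59.1 -103.8] 
slide [-0.1522 -0.0053  0.0007] roll 0.0074 F [ 1.1  0.4 -3. ] w 0.0146
```

View pics/t_l.png

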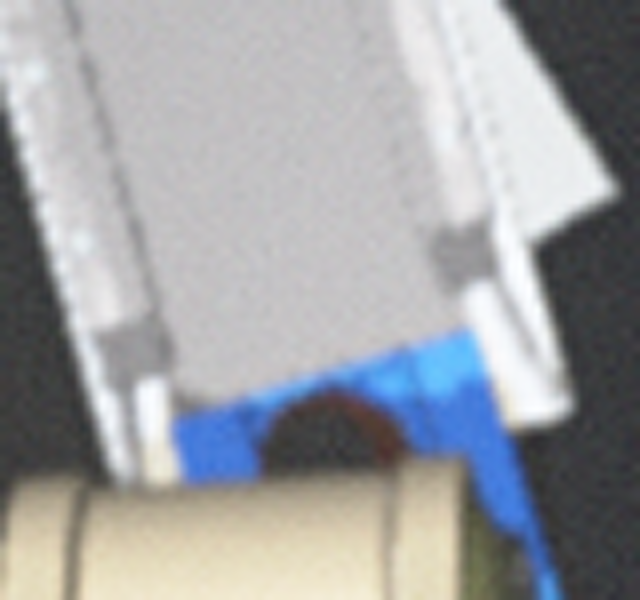

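View pics/s_l.png

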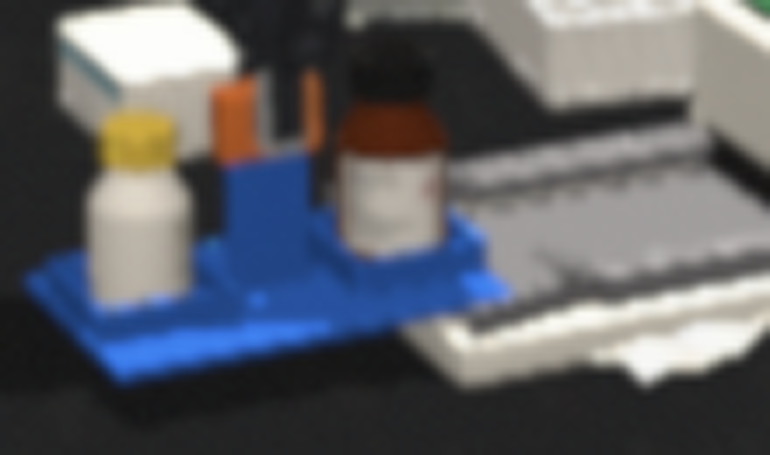

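The tray's front is inside the flare at (216,236)–(254,226), centred between the grey tabs to within 1 mm and parallel to them. I'll run it in under the lips slowly.

```bash
python3 -m crank '{"slide":[[-0.004,0,0],[-0.01,0,0.0005],[-0.017,0,0.0005],[-0.024,0,0.0005],[-0.031,0,0.0005],[-0.038,0,0.0005],[-0.044,0,0.0005],[-0.048,0,0.0005]],"roll":[0,0,0,0,0,0,0,0],"grip":[0.01,0.01,0.01,0.01,0.01,0.01,0.01,0.01]}' 60
python3 d.py 0.606 0.1952 0.0573 17.7
python3 - <<'E'
from h import *
t=get_image("top");crop(t,195,175,80,75,8,"t_m")
s=get_image("side");crop(s,255,185,110,65,7,"s_m")
E
```

```text
time_s: 12.85
position: [0.505, 0.1677, 0.0575]
tool_rot: [[-0.95, -0.311, 0.0], [-0.311, 0.95, 0.0], [-0.0, -0.0, -1.0]]
ft_force: [0.2, 0.0, -2.5]
grip_width: 0.0146
t 12.85 pos [0.505  0.1677 0.0575] trayyaw 18.12 q6 [   5.6   28.3   89.     0.    62.6 -102.5] 
slide [-0.1045 -0.0053  0.0002] roll 0.0073 F [ 0.2  0.  -2.5] w 0.0146
```

View pics/t_m.png

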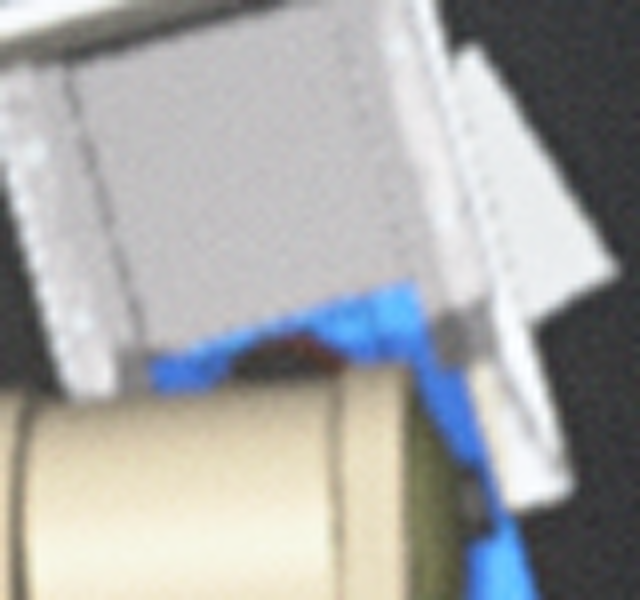

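View pics/s_m.png

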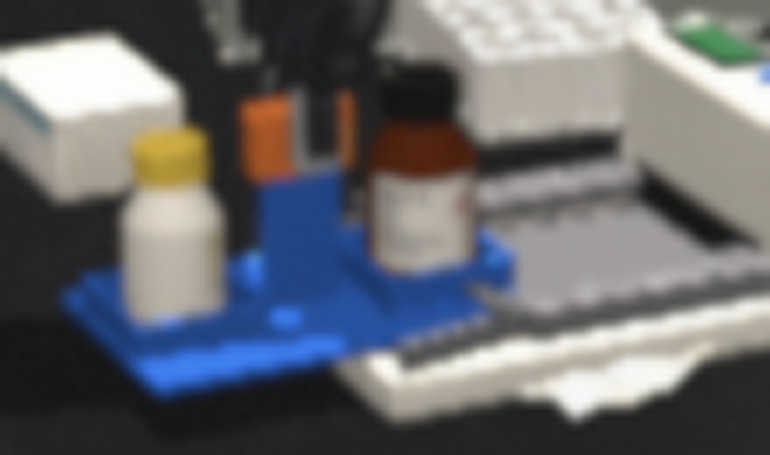

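The tray's edges are under both lips: the lips cover its front corners in the top view and the near edge in the side view. Contact force is under 1 N. I'll keep pushing.

```bash
python3 -m crank '{"slide":[[-0.005,0,0],[-0.013,0,0],[-0.022,0,0],[-0.031,0,0],[-0.04,0,0],[-0.049,0,0],[-0.057,0,0],[-0.062,0,0]],"roll":[0,0,0,0,0,0,0,0],"grip":[0.01,0.01,0.01,0.01,0.01,0.01,0.01,0.01]}' 60
python3 d.py 0.606 0.1952 0.0573 17.7
```

```text
time_s: 13.75
position: [0.5642, 0.187, 0.0575]
tool_rot: [[-0.95, -0.311, 0.0], [-0.311, 0.95, 0.0], [-0.0, -0.0, -1.0]]
ft_force: [0.0, -0.0, -3.2]
grip_width: 0.0151
t 13.75 pos [0.5642 0.187  0.0575] trayyaw 18.12 q6 [   6.9   33.5   78.6    0.    67.8 -101.2] 
slide [-0.0423 -0.0052  0.0002] roll 0.0073 F [ 0.  -0.  -3.2] w 0.0151
```

```bash
python3 -m crank '{"slide":[[-0.004,0,0],[-0.01,0,0],[-0.016,0,0],[-0.022,0,0],[-0.027,0,0],[-0.031,0,0],[-0.034,0,0],[-0.036,0,0]],"roll":[0,0,0,0,0,0,0,0],"grip":[0.01,0.01,0.01,0.01,0.01,0.01,0.01,0.01]}' 60
python3 d.py 0.606 0.1952 0.0573 17.7
python3 - <<'E'
from h import *
t=get_image("top");crop(t,175,135,100,95,6,"t_n")
s=get_image("side");crop(s,280,170,110,75,7,"s_n")
E
```

```text
time_s: 14.55
position: [0.5978, 0.198, 0.0576]
tool_rot: [[-0.95, -0.311, -0.0], [-0.311, 0.95, -0.0], [0.0, -0.0, -1.0]]
ft_force: [1.1, -0.2, -2.6]
grip_width: 0.0148
t 14.55 pos [0.5978 0.198  0.0576] trayyaw 18.12 q6 [   7.6   36.6   72.3   -0.    71.1 -100.5] 
slide [-0.0069 -0.0053  0.0003] roll 0.0073 F [ 1.1 -0.2 -2.6] w 0.0148
```

View pics/t_n.png

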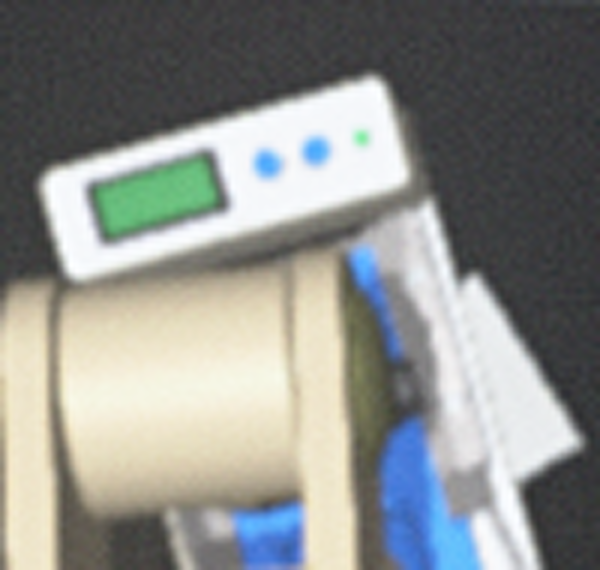

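View pics/s_n.png

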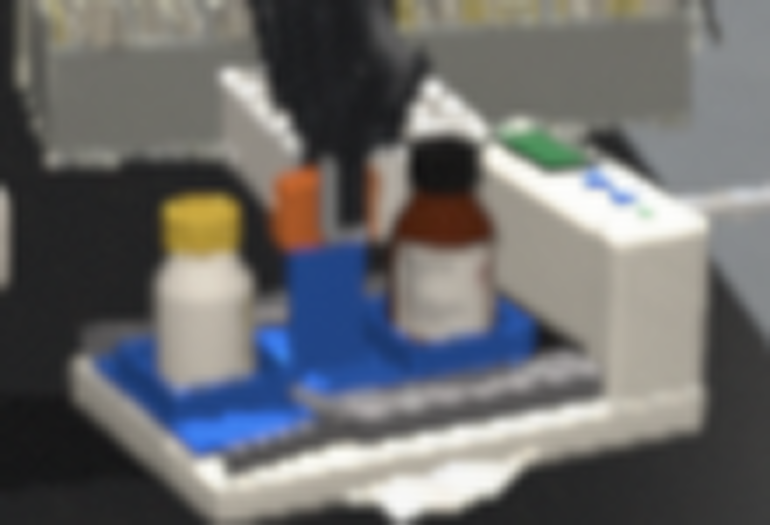

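About 7–11 mm to go. I'll creep forward at 1 mm per row, lowering slightly, and watch the force.

```bash
python3 -m crank '{"slide":[[-0.001,0,0.0005],[-0.002,0,0.001],[-0.003,0,0.0015],[-0.004,0,0.0015],[-0.005,0,0.0015],[-0.006,0,0.0015],[-0.007,0,0.0015],[-0.007,0,0.0015]],"roll":[0,0,0,0,0,0,0,0],"grip":[0.01,0.01,0.01,0.01,0.01,0.01,0.01,0.01]}' 60
python3 d.py 0.606 0.1952 0.0573 17.7
```

```text
time_s: 15.45
position: [0.6044, 0.2002, 0.0561]
tool_rot: [[-0.95, -0.311, 0.0], [-0.311, 0.95, 0.0], [-0.0, -0.0, -1.0]]
ft_force: [0.0, 0.4, -3.5]
grip_width: 0.0148
t 15.45 pos [0.6044 0.2002 0.0561] trayyaw 18.12 q6 [   7.7   37.3   71.1    0.    71.6 -100.4] 
slide [ 0.     -0.0052 -0.0012] roll 0.0073 F [ 0.   0.4 -3.5] w 0.0148
```

```bash
python3 -m crank '{"slide":[[-0.0005,0,0.0003],[-0.001,0,0.0005],[-0.0015,0,0.0005],[-0.002,0,0.0005],[-0.0025,0,0.0005],[-0.003,0,0.0005],[-0.003,0,0.0005],[-0.003,0,0.0005]],"roll":[0,0,0,0,0,0,0,0],"grip":[0.01,0.01,0.01,0.01,0.01,0.01,0.01,0.01]}' 60
python3 d.py 0.606 0.1952 0.0573 17.7
python3 - <<'E'
from h import *
s=get_image("side");crop(s,280,170,110,75,7,"s_o")
E
```

```text
time_s: 16.25
position: [0.6069, 0.2011, 0.0556]
tool_rot: [[-0.95, -0.311, -0.001], [-0.311, 0.95, -0.0], [0.001, 0.0, -1.0]]
ft_force: [-1.7, -1.1, -1.9]
grip_width: 0.0149
t 16.25 pos [0.6069 0.2011 0.0556] trayyaw 18.12 q6 [   7.7   37.6   70.6   -0.    71.8 -100.4] 
slide [ 0.0026 -0.0053 -0.0017] roll 0.0073 F [-1.7 -1.1 -1.9] w 0.0149
```

View pics/s_o.png

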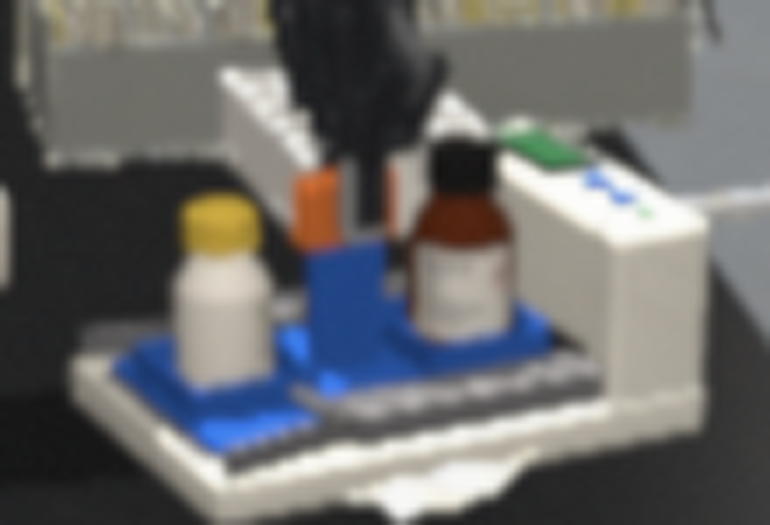

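```bash
python3 -m crank '{"slide":[[-0.0005,0,0],[-0.001,0,0],[-0.0015,0,0],[-0.002,0,0],[-0.0025,0,0],[-0.0025,0,0],[-0.0025,0,0],[-0.0025,0,0]],"roll":[0,0,0,0,0,0,0,0],"grip":[0.01,0.01,0.01,0.01,0.01,0.01,0.01,0.01]}' 60
python3 d.py 0.606 0.1952 0.0573 17.7
```

```text
time_s: 17.1
position: [0.6073, 0.2016, 0.0561]
tool_rot: [[-0.95, -0.311, -0.005], [-0.311, 0.95, -0.001], [0.005, 0.001, -1.0]]
ft_force: [-12.6, -2.4, 7.0]
grip_width: 0.0145
t 17.1 pos [0.6073 0.2016 0.0561] trayyaw 18.1 q6 [   7.8   37.7   70.3   -0.    72.3 -100.3] 
slide [ 0.0033 -0.0057 -0.0012] roll 0.0071 F [-12.6  -2.4   7. ] w 0.0145
```

The force has risen to 13 N and advance has stopped, with total travel equal to the measured 218 mm. I'll check the picture, then release.

```bash
python3 -m crank '{"slide":[[0,0,0],[0,0,0],[0,0,0],[0,0,0],[0,0,0],[0,0,0],[0,0,0],[0,0,0]],"roll":[0,0,0,0,0,0,0,0],"grip":[0.02,0.025,0.03,0.035,0.04,0.045,0.05,0.05]}' 60
python3 d.py 0.606 0.1952 0.0573 17.7
python3 - <<'E'
from h import *
s=get_image("side");crop(s,280,170,110,75,7,"s_p")
t=get_image("top");crop(t,175,135,100,95,6,"t_p")
E
```

```text
time_s: 17.9
position: [0.6095, 0.2019, 0.0556]
tool_rot: [[-0.95, -0.311, 0.0], [-0.311, 0.95, -0.0], [-0.0, -0.0, -1.0]]
ft_force: [-0.6, 0.1, 0.5]
grip_width: 0.0499
t 17.9 pos [0.6095 0.2019 0.0556] trayyaw 18.11 q6 [   7.8   37.8   70.1   -0.    72.  -100.3] 
slide [ 0.0054 -0.0052 -0.0017] roll 0.0072 F [-0.6  0.1  0.5] w 0.0499
```

View pics/s_p.png

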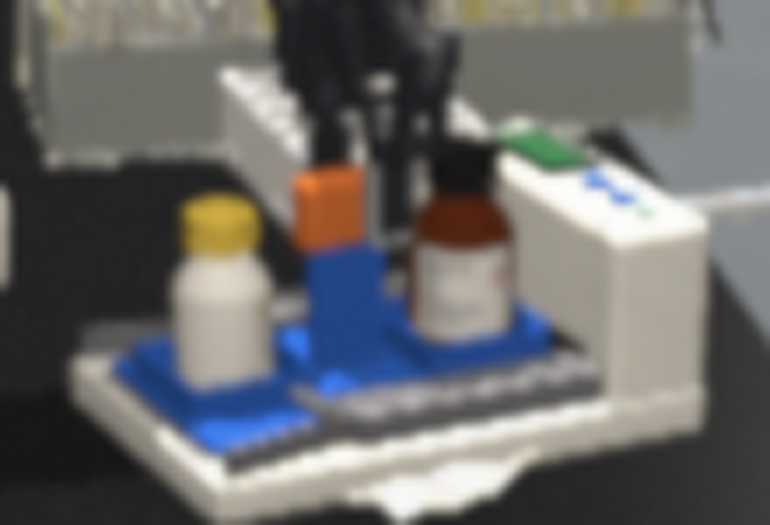

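View pics/t_p.png

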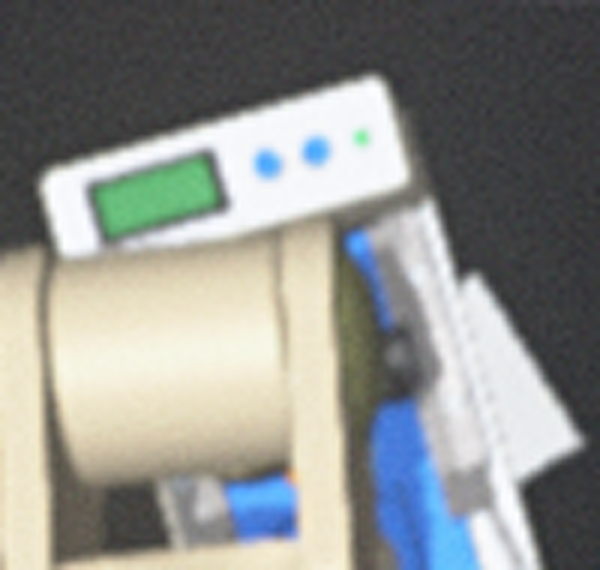

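The gripper is open with no load; the tray and bottles are in place. I'll retract straight up, then back away for a clear view.

```bash
python3 -m crank '{"slide":[[0,0,-0.004],[0,0,-0.012],[0,0,-0.022],[0,0,-0.034],[0,0,-0.048],[0,0,-0.064],[0,0,-0.084],[0,0,-0.104]],"roll":[0,0,0,0,0,0,0,0],"grip":[0.05,0.05,0.05,0.05,0.05,0.05,0.05,0.05]}'
python3 -m crank '{"slide":[[0.01,0,-0.02],[0.03,0,-0.04],[0.06,0,-0.05],[0.1,0,-0.05],[0.14,0,-0.05],[0.18,0,-0.05],[0.21,0,-0.05],[0.22,0,-0.05]],"roll":[0,0,0,0,0,0,0,0],"grip":[0.05,0.05,0.05,0.05,0.05,0.05,0.05,0.05]}'
python3 d.py 0.606 0.1952 0.0573 17.7
python3 - <<'E'
from h import *
s=get_image("side");crop(s,280,170,110,75,7,"s_q")
t=get_image("top");crop(t,175,135,100,95,6,"t_q")
import pickle;pickle.dump((t,s),open("tq.pkl","wb"))
E
```

```text
time_s: 18.8
position: [0.6095, 0.2019, 0.1615]
tool_rot: [[-0.95, -0.311, 0.001], [-0.311, 0.95, 0.0], [-0.001, -0.0, -1.0]]
ft_force: [0.6, 0.2, 0.5]
grip_width: 0.0499
time_s: 19.6
position: [0.3983, 0.1331, 0.2109]
tool_rot: [[-0.95, -0.311, 0.002], [-0.311, 0.95, -0.0], [-0.001, -0.0, -1.0]]
ft_force: [1.3, -0.0, -0.5]
grip_width: 0.0499
t 19.6 pos [0.3983 0.1331 0.2109] trayyaw 18.11 q6 [   2.2    7.9   91.5   -0.    80.6 -105.9] 
slide [-0.2165 -0.0055  0.1539] roll 0.0071 F [ 1.3 -0.  -0.5] w 0.0499
```

View pics/s_q.png

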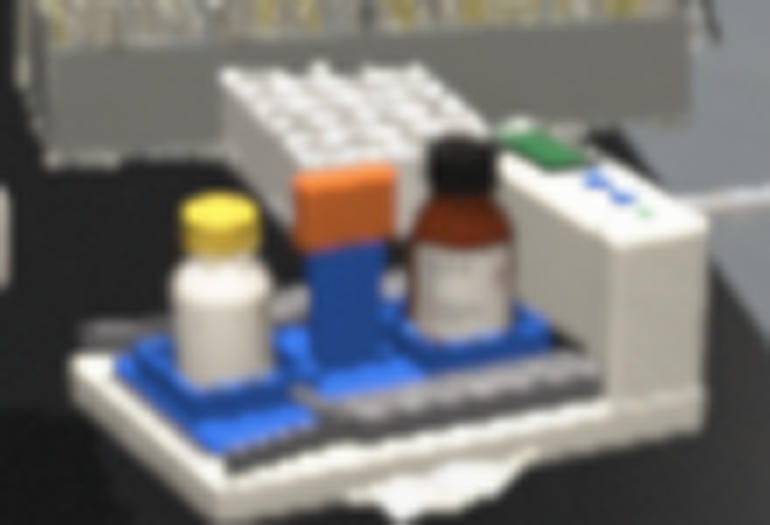

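View pics/t_q.png

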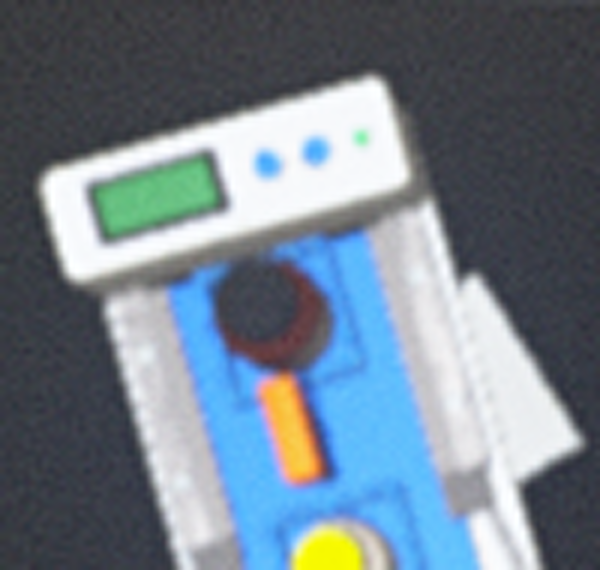

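The tray sits under both lips with its leading edge at the housing in both views, and both bottles stand. I'll check how far home it is at the rear edge, which should be 10 mm behind the bay's front edge.

Run:
```python
from h import *
import pickle
t,s=pickle.load(open("tq.pkl","rb"));crop(t,200,205,75,55,10,"t_r");crop(s,285,210,50,35,15,"s_r")
```

```text
(no output)
```

View pics/t_r.png

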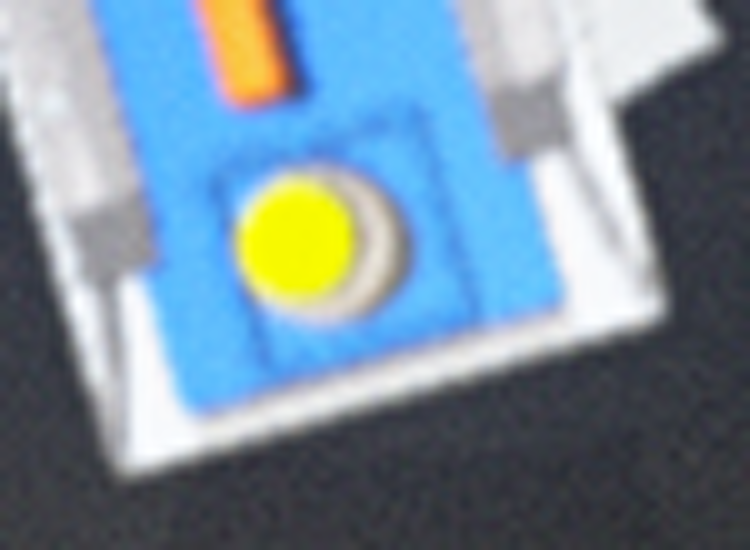

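View pics/s_r.png

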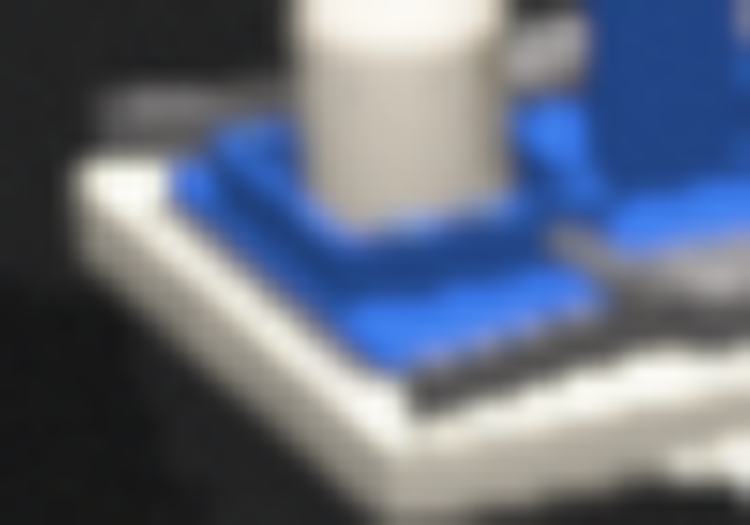

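Run:
```python
from h import *
import pickle
t,s=pickle.load(open("tq.pkl","rb"))
q=lambda u,v,z: atz(t,((u+.5)/10-.5+200,(v+.5)/10-.5+205),z)
L,R=q(125,478,.02),q(665,318,.02);e=(L-R)/np.linalg.norm(L-R);n=np.array([e[1],-e[0],0])
for z in(.02,.026): print([round(float((q(u,v,z)-L)@n)*1000,1) for u,v in((195,415),(565,305))],"lat",((q(195,415,z)+q(565,305,z))/2-(L+R)/2)@e*1000)
z=.026;d=q(195,415,z)-q(565,305,z);print("angle diff",np.degrees(np.arctan2(d[1],d[0])-np.arctan2(e[1],e[0])))
for nme in ["amber_bottle","dye_bottle"]:
  p=get_image("side");r=silhouettes(nme,p);print(nme,[(round(x["confidence"],2),np.round(x["box"],0)) for x in r[:1]])
print(observe()["time_s"])
```

```text
[11.1, 11.2] lat 1.074146705114736
[10.7, 10.8] lat 0.39650160806794066
angle diff 0.06330864135346768
amber_bottle [(0.94, array([346., 204.,  20.,  32.]))]
dye_bottle [(0.6, array([313., 211.,  11.,  30.]))]
19.9
```

The rear edge is 10.7 mm in from the bay front (10 means home), the tray is square to within 0.1° and centred to about 0.4 mm. One last look at the whole scene before handing in.

Run:
```python
from h import *
p=get_image("top");cv2.imwrite("pics/t_end.png",p["frame"][:,:,::-1])
```

```text
(no output)
```

View pics/t_end.png

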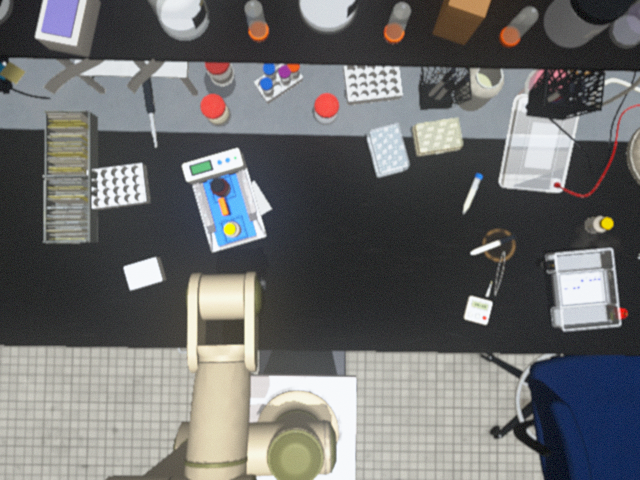

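The kit box (143,274), the timer (478,310) and the blue tip box (388,150) are where they were. The tray is in the bay and the arm is clear of it.

```bash
python3 -c "
from rig import *
print(close_job())"
```

```text
the job is handed in; nothing more can be done
None
```

The tray is in the sampler bay, pushed home and released, and I handed the job in at about 20 s of the 48 s allowed. I gripped it by the orange block, lifted it level, turned it and slid it in amber end first under both lips. I pushed until the force rose to about 13 N at the back stop, then let go and backed the arm away.

**Last checks:**
- **Fully home:** the rear edge is 10.7 mm inside the bay front, where 10 mm is nominal. That is within measuring error.
- **Straight and centred:** the tray is about 0.4 mm off centre and within 0.1° of square.
- **Bottles:** both stand in their pockets in both views.
- **Other things on the bench:** the kit box, timer and tip box look unmoved in the top view.

**Disagreements along the way:**
- **Fingertip height:** the pictures showed the fingertips about 35–45 mm higher than the reported tool position. I set the grasp height from the pictures.
- **Sideways position:** near the bay, the reckoned position was about 5 mm off from the pictures. I aligned the tray to the bay from the pictures there too.

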